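# Fit the charged battery pack in the control box and shut its sliding cover

### The job

Open the battery bay of the grey control box by holding the orange release tab down while you slide the black cover all the way back. Take the yellow battery pack out of the charger and lower it flat onto the floor of the bay, without ever dropping it, then slide the cover fully shut so that the tab springs up and latches. Leave the tape measure, screwdriver and spanner where they lie.

Things in the scene. Friction and masses are not known exactly. Their poses are not given: they have to be found in the camera images.
- control_box: Grey control box fixed to the bench, 108 (x) x 190 (y) x 55 mm high, rails included; origin at the centre of its underside, z up. A black cover slides in rails on its top toward the box's own +y. Under the cover, toward the box's -y end, is the battery bay.
- bay (a point): Centre of the bay floor, 8 mm above the bench, 41 mm to -y of the box's origin; axes of the box. Pocket 33 (x) x 63 (y) mm, 36 mm deep below the cover, for the pack upright, long side along y, either way round. No finger room at its y ends. At mid-length of both long sides a finger well, 40 mm long in y, goes down to the floor and out to 42 mm in x from the centre.
- cover (a joint): How far the cover is slid open, m: 0 shut, 0.082 fully open. Needs 2 N, stays where left. Latched at 2.5 mm while the tab is up: hold the tab 4 mm or more down for the first 15 mm. To shut, hold the tab down again over the last 30 mm, or just push with some 10 N there: a ramp dips the tab; the tab springs up and locks when let go at 0.
- cover_edge (a point): Middle of the top edge of the black cover's leading (+y) end, 52 mm above the bench; moves with the cover; axes of the box. The cover is 92 (x) x 84 (y, all to -y of this point) x 8 mm.
- tab (a joint): How far the orange release tab is pressed down, m: 0 up, 0.007 fully down, its face then level with the cover's top. Spring: 3 N to start, 5 N at 4 mm, 6.5 N fully down. The latch lets go at 3.5 mm.
- tab_rib (a point): Top centre of the rib on the orange tab, 70 mm above the bench with the tab up; moves with cover and tab; axes of the box. The tab is a plate 44 (x) x 42 (y) mm, its face 11 mm below the rib's top. The rib is 38 mm long (x) and 12 mm thick (y): it can be pinched along y or pushed. Cover shut: 25 mm to -y of the box's origin.
- charger: Black charger fixed to the bench, base 62 (x) x 130 (y) x 12 mm; origin at the centre of its underside, z up. Two cheeks 50 mm long (y), 10 mm thick, 32 mm apart, 48 mm above the bench, enclose the pack's long sides and rise 2 mm above it, so there it can be taken only by its two ends (along y).
- battery_pack: Yellow battery pack, grey sides, 28 (x) x 58 (y) x 34 mm high, 0.11 to 0.21 kg; origin at the centre of its underside, z up. Starts upright in the charger, base 12 mm above the bench, long side along the charger's y. The bay admits fingers only at its long sides: put it down on the bench and take it again. Clear bench: x 0.40 to 0.53, y -0.05 to 0.05.
- tape_measure: Yellow pocket tape measure, 38 x 83 x 62 mm high, loose on the bench behind the work; origin at the centre of its underside. Leave alone.
- screwdriver: Red-handled screwdriver, 31 x 183 (y) x 28 mm, loose on the bench behind the work on the left; origin at the centre of its underside. Leave alone.
- spanner: Grey steel combination spanner, 31 x 153 (y) x 9 mm, loose on the bench behind the work on the right; origin at the centre of its underside. Leave alone.
Mind the look-alikes: they are no part of the job. Of the things like the battery_pack, leave any that is blue or purple; of the rest the larger one is meant.

How it is judged:
By the outcome, as a careful person would: the job done as asked, in the order asked, and still so for the second after the job is handed in, with the robot touching nothing.
It also fails if it takes over 72 s, if anything falls off the work surface, if the arm or the gripper's body presses on something with over 40 N, if the wrist force passes 120 N, or if a joint passes its speed limit or range.

### The arm

A 6-joint arm with a two-finger parallel gripper is mounted at the origin on a cart in front of the work surface, level with it; the furniture and walls round the work are solid. World frame = base frame: x ahead of the robot, y to its left, z up, the work surface at z = 0. Lengths are in mm, angles in rad, forces in N, time in s.
With the tool pointing down it reaches from about 275 to 725 mm from the base axis. Payload 5.6 kg.
Tool frame: the origin (TCP) lies on the centre line of the jaws, within the pads' length; the fingertips stand 25 mm ahead of it and the grasp point (between the pads) lies 6 mm ahead of it; z points along the fingers, y is the line along which they close (so a half turn about z gives the same grasp; the last joint's range is limited). The gripper opens to 85 mm and grips with 20 to 120 N. Pads are 22 mm wide; open, the fingers measure 114 mm over their backs; the gripper's body (76 mm by 85 mm) begins 54 mm behind the grasp point. The pads swing forward as they close: fully open they stand 13 mm farther back than shut.
Start: joints at [0.285, 0.255, 0.108, 0, -1.424, -0.285], TCP at [549.994, 0.025, 256.283] pointing down, gripper open.
Joint ranges: [-2.95, 2.95], [-1.21, 1.97], [-1.09, 1.5], [-2.87, 1.71], [-2.94, -0.07], [-3.05, 3.05]. Speed limits (rad/s): [2.57, 2.57, 3.14, 3.14, 3.14, 3.14].

### API

Orientations are given as a 3x3 rotation matrix whose columns are the frame's x, y, z axes.
In Python, from cell import * gives the robot as it stands.
- The arm moves only by the tool servo_tool, never from a script. Its argument "plan" is a list of rows, each a list of 7 numbers: the opening, from 0 (shut) to 1 (fully open), then the shift along the tool's x, y, z scaled (see below), then the turn, a rotation vector about the tool's x, y, z scaled (see below). In form: [[claw, tx, ty, tz, ax, ay, az], ...]. A call has 1 to 10 rows; each row shifts and turns the commanded pose from where the row before left it, along the tool's axes as they then stand; what a row does not reach is not made up. The controller multiplies each number of a shift by 600 mm and each number of a turn by 0.1 rad. A row lasts 1/12 s, in which the tool goes at most 41.7 mm and 7.16 degrees, less where a joint would pass 70% of its speed; a pose out of reach is approached as far as the arm can. A call with a number of a shift or a turn outside -1 to 1 is refused whole. A call with a gripper value outside its range is refused whole. The fingers move at their own pace and stop on an object; "force" is the grip in N (left out, the last holds). Time passes only in rows, so rows that do not move let the fingers close. It gives the time, the measured TCP pose, the force, the opening and the grip force at its end, in the units of the state.
- sense(): the state, without advancing time (a new reading comes with each control period).
- camera(name): name is "scene" or "side" or "wrist"; returns a dict with "color" (400x640x3 uint8, red, green, blue), "intrinsics" (3x3 intrinsics, pixels), "distortion" ([k1, k2, p1, p2, k3] as OpenCV has them; the pictures are not rectified), "camera_from_world" (4x4, takes a point from world to camera coordinates). Camera axes: x right, y up, looking along -z (the intrinsics and any distortion apply to the point x, -y, -z); pixel columns grow to the right and rows downward; lengths in mm; the calibration is good to about 2 mm. A picture is of the moment at which its call begins. There is no depth.
- sign_off(): hands the job in; it is judged then, once.
Trained networks look in a picture, given as the dict that the camera call returned (one of the last four; its "shot" number tells which), for a name from the list of things; names that differ only in an ending like _2 or _b are one class to them, and where a whole thing is asked for, a point or a joint stands for the part that bears it (a point fixed in the world has none). Each returns a list of dicts, best first, with "score" (0 to 1); they miss things now and then, are a little off and sometimes report something else, mostly with a low value. They report only what shows in the picture. A call takes as long as a camera call. They do not tell look-alikes from the thing itself.
- trace(picture, label): "mask" (400x640 bool, what is visible of it).
- landmark_of(picture, label): "xyz" ([x, y, z] in mm, in world coordinates, good to about 4 mm: a listed point, or the origin of a listed thing).
The state is a dict: "t": time; "q": joint angles; "qd": joint speeds; "joint_torque": joint torques, N m; "tcp_pos": TCP position; "tcp_rot": TCP orientation; "ft_force": force on the tool from outside, world axes, zero at the start; "torque": the same for the moment, N m; "finger_gap": opening from 0.0 (shut) to 1.0 (fully open); "finger_force": force on a finger pad.
Only numpy, scipy, OpenCV 4.12 (cv2) and the standard library are available. Lean on these libraries where they do the work, as an engineer would, in place of code of your own. Each camera call takes 0.05 s, during which the arm holds its last target. There are 200 camera calls.

## Working session

There is one attempt and no reset: what is moved stays moved. The work goes in short steps, Python scripts to look and compute and a tool call to move; the robot and the scene stay as the last step left them, time stands still between calls to the robot, and variables do not carry over. Pictures are saved under pics/ and viewed, at most 10 in all, crops included, and the job is handed in when it is done.

Besides the shell and the picture viewer there is one more tool, called after "Request:" in YAML: its name, and indented under it one key for each argument. servo_tool: Moves the arm, as the interface text tells. Its arguments: {"type":"object","properties":{"plan":{"type":"array"},"force":{"type":"number"}},"required":["plan"]}

```bash
mkdir -p pics; ls
cat > h.py <<'E'
from cell import *
import numpy as np, cv2
def save(p,n): cv2.imwrite(f'pics/{n}.png',p['color'][:,:,::-1])
def ray(p,uv):
    K=np.array(p['intrinsics'],float);d=np.array(p['distortion'],float);T=np.array(p['camera_from_world'])
    n=cv2.undistortPoints(np.array([[uv]],float),K,d)[0,0]
    v=T[:3,:3].T@np.array([n[0],-n[1],-1.]);o=-T[:3,:3].T@T[:3,3]
    return o,v/np.linalg.norm(v)
def atz(p,uv,z):
    o,v=ray(p,uv);return o+v*(z-o[2])/v[2]
def tri(rs):
    A=np.zeros((3,3));b=np.zeros(3)
    for o,v in rs:
        P=np.eye(3)-np.outer(v,v);A+=P;b+=P@o
    x=np.linalg.solve(A,b);return x,[np.linalg.norm((np.eye(3)-np.outer(v,v))@(x-o)) for o,v in rs]
def proj(p,X):
    T=np.array(p['camera_from_world']);c=T[:3,:3]@np.array(X,float)+T[:3,3]
    q=np.array([[c[0],-c[1],-c[2]]]);
    return cv2.projectPoints(q,np.zeros(3),np.zeros(3),np.array(p['intrinsics'],float),np.array(p['distortion'],float))[0][0,0]
E
python3 - <<'E'
from h import *
np.set_printoptions(precision=1,suppress=True)
P={}
for n in ['scene','side','wrist']:
    p=camera(n);save(p,n+'0');P[n]=p
    for l in ['control_box','bay','cover_edge','tab_rib','charger','battery_pack']:
        print(n,l,[(round(d['score'],2),np.array(d['xyz'])) for d in landmark_of(p,l)][:4])
a=np.hstack([P['scene']['color'],P['side']['color']]);print(a.shape, sense()['t'])
E
```

```text
pics
scene control_box [(0.68, array([ 441.9, -187.1,   54.2])), (0.65, array([ 443.8, -187.7,   -3.6]))]
scene bay [(0.59, array([ 435.7, -228.2,    8.8]))]
scene cover_edge [(0.96, array([ 437. , -184.7,   53.4]))]
scene tab_rib [(0.67, array([ 435.1, -211.6,   70.5])), (0.5, array([ 593.4, -187.2,   -6.2]))]
scene charger [(0.82, array([474.1, 189.4,  -1.7]))]
scene battery_pack [(0.74, array([474.6, 193.1,  12.2])), (0.74, array([403.8, 337.2,  -1.3])), (0.6, array([ 443. , -191.9,   -3.9])), (0.5, array([359.7, 206. ,  -3.2]))]
side control_box [(0.9, array([ 439.3, -192.1,    2.4]))]
side bay [(0.57, array([ 437.4, -230.5,    5.6]))]
side cover_edge [(0.73, array([ 439.3, -187.3,   49.2]))]
side tab_rib [(0.6, array([ 439.7, -212.9,   71.8]))]
side charger [(0.64, array([477.5, 189.8,  -5.2]))]
side battery_pack [(0.93, array([483.5, 192.8,  14.8])), (0.82, array([373.4, 101.6,   2.2])), (0.82, array([360.6, 211.1,   2. ])), (0.57, array([397.5, 331.8,  -0.3]))]
wrist control_box []
wrist bay [(0.59, array([474.6, 192.8,   1.1]))]
wrist cover_edge [(0.24, array([647.4, -29. ,  -0.6]))]
wrist tab_rib []
wrist charger [(0.83, array([476.5, 189.7,  -0.7]))]
wrist battery_pack [(0.72, array([372.3, 100.6,   3.3])), (0.67, array([474.7, 193. ,   7.1])), (0.52, array([647.4, -24.9,   1.3]))]
(400, 1280, 3) 1.05
```

View scene.

View pics/scene0.png

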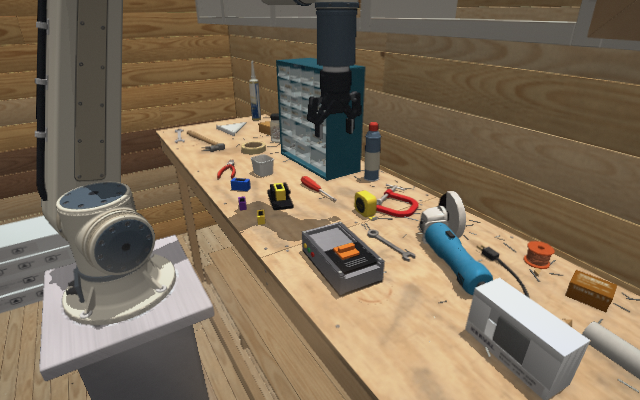

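View pics/side0.png

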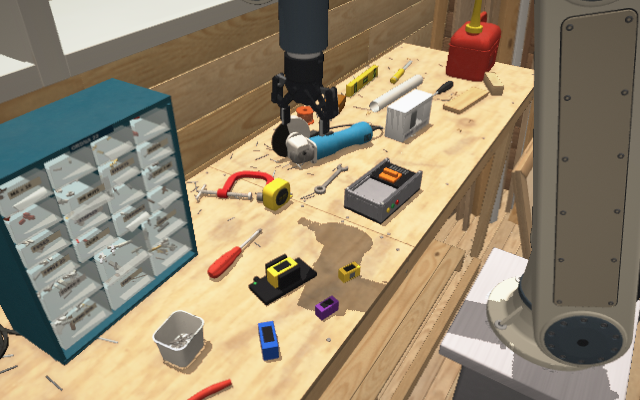

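View pics/wrist0.png

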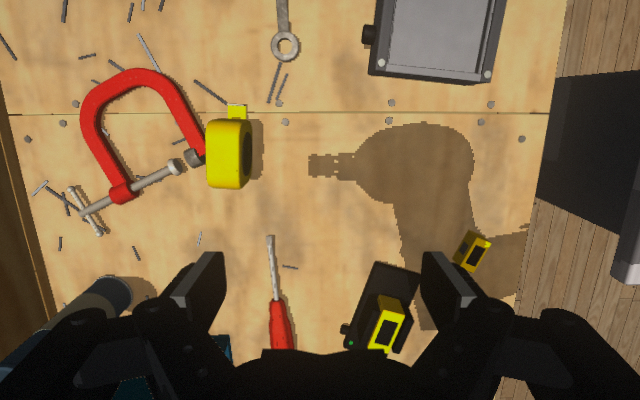

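Run:
```python
from h import *
np.set_printoptions(precision=3,suppress=True)
s=sense();print(s['t'],s['tcp_pos'],s['tcp_rot'],s['ft_force'],s['finger_gap'])
im=cv2.imread('pics/side0.png')[230:370,230:390];cv2.imwrite('pics/crop1.png',cv2.resize(im,None,fx=4,fy=4,interpolation=cv2.INTER_CUBIC))
p=camera('wrist');T=np.array(p['camera_from_world']);print(-T[:3,:3].T@T[:3,3],T[:3,:3])
```

```text
1.05 [550.001   0.046 256.273] [[ 0. -1.  0.]
 [-1. -0.  0.]
 [-0. -0. -1.]] [-0.902  0.43  -0.294] 1.0032104867468232
[549.402 -69.995 373.703] [[-1.     0.001 -0.001]
 [-0.001 -0.961 -0.277]
 [-0.001 -0.277  0.961]]
```

View pics/crop1.png

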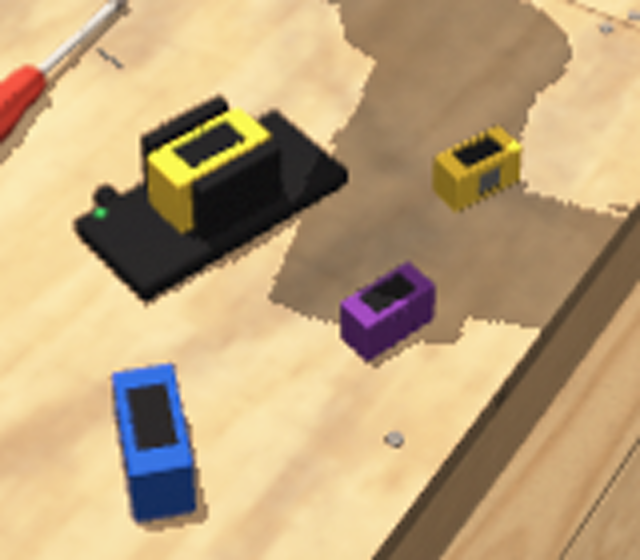

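The crop shows four packs: yellow in the charger (side image 283,270), small yellow on the bench (349,271), purple (327,307) and blue (268,340). The target is the yellow one in the charger, because it is the larger of the two that aren't blue or purple. I'll open the box first, starting with a look from above it.

Request:
servo_tool:
  plan:
    - [0.4, 0.045, 0.023, 0, 0, 0, 0]
    - [0.4, 0.045, 0.023, 0, 0, 0, 0]
    - [0.4, 0.045, 0.023, 0, 0, 0, 0]
    - [0.4, 0.045, 0.023, 0, 0, 0, 0]
    - [0.4, 0.045, 0.023, 0, 0, 0, 0]
    - [0.4, 0.045, 0.023, 0, 0, 0, 0]
    - [0.4, 0.045, 0.023, 0, 0, 0, 0]
    - [0.4, 0.045, 0.023, 0, 0, 0, 0]
    - [0.4, 0, 0, 0, 0, 0, 0]
    - [0.4, 0, 0, 0, 0, 0, 0]

```text
t: 1.93
tcp_pos: [438.9, -217.1, 256.4]
tcp_rot: [[-0.003, -1.0, 0.0], [-1.0, 0.003, -0.0], [0.0, -0.0, -1.0]]
ft_force: [-0.5, 0.3, -0.8]
finger_gap: 0.398
finger_force: 0.0
```

Run:
```python
from h import *
np.set_printoptions(precision=1,suppress=True)
p=camera('wrist');save(p,'w1');import pickle;pickle.dump(p,open('w1.pkl','wb'))
for l in ['control_box','bay','cover_edge','tab_rib']:
    print(l,[(round(d['score'],2),np.array(d['xyz'])) for d in landmark_of(p,l)][:2])
s=sense();print(s['t'],s['tcp_pos'],s['finger_gap'])
```

```text
control_box [(0.72, array([ 441.6, -184.7,    2.6]))]
bay [(0.73, array([ 436.8, -228.1,   10.1]))]
cover_edge [(0.81, array([ 439.6, -187.6,   50.9]))]
tab_rib [(0.76, array([ 440.8, -215.2,   66.4]))]
2.1833 [ 440.  -215.2  256.2] 0.40244246583033594
```

View pics/w1.png

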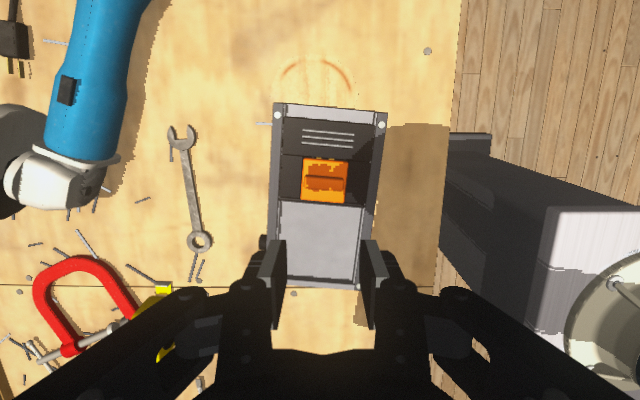

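```bash
cat >> h.py <<'E'
def rect(p,x0,x1,y0,y1,z,s=4):
    # metric top view on plane z: row = (x1-x)*s, col=(y1-y)*s
    xs=np.arange(x1,x0,-1/s);ys=np.arange(y1,y0,-1/s)
    Y,X=np.meshgrid(ys,xs);T=np.array(p['camera_from_world'])
    W=np.stack([X.ravel(),Y.ravel(),np.full(X.size,float(z))],1)
    C=W@T[:3,:3].T+T[:3,3]
    q=cv2.projectPoints((C*[1,-1,-1]).reshape(-1,1,3),np.zeros(3),np.zeros(3),np.array(p['intrinsics'],float),np.array(p['distortion'],float))[0].reshape(X.shape+(2,)).astype(np.float32)
    return cv2.remap(p['color'],q[...,0],q[...,1],cv2.INTER_LINEAR)[:,:,::-1].copy()
E
python3 - <<'E'
from h import *
import pickle
np.set_printoptions(precision=1,suppress=True)
p=pickle.load(open('w1.pkl','rb'))
s=4;x0,x1,y0,y1=360,520,-310,-70
im=rect(p,x0,x1,y0,y1,59)
hsv=cv2.cvtColor(im,cv2.COLOR_BGR2HSV)
m=((hsv[...,0]<22)&(hsv[...,1]>170)&(hsv[...,2]>120)).astype(np.uint8)
m=cv2.morphologyEx(m,cv2.MORPH_OPEN,np.ones((7,7)))
n,l,st,c=cv2.connectedComponentsWithStats(m);k=1+st[1:,4].argmax();r=cv2.minAreaRect(cv2.findContours((l==k).astype(np.uint8),0,2)[0][0])
print('tab centre x,y at z59',x1-r[0][1]/s,y1-r[0][0]/s,'size',np.array(r[1])/s,'ang',r[2])
# tops at z=55 for rails
im2=rect(p,x0,x1,y0,y1,55)
cv2.imwrite('pics/r1.png',np.vstack([cv2.resize(im2,(720,480))]))
o=[]
for nme in ['scene','side']:
    q=camera(nme); d=landmark_of(q,'tab_rib')
    h=cv2.cvtColor(q['color'],cv2.COLOR_RGB2HSV);mm=((h[...,0]<20)&(h[...,1]>190)&(h[...,2]>110))
    e=[d[0]['xyz']]; print(nme,e); o.append(ray(q,proj(q,e[0])))
d=camera('wrist');e=landmark_of(d,'tab_rib')[0]['xyz'];o.append(ray(d,proj(d,e)))
print(tri(o))
E
```

```text
tab centre x,y at z59 438.01248931884766 -213.6400604248047 size [44.  44.3] ang 5.29008150100708
scene [[437.7, -212.5, 68.0]]
side [[438.1, -215.7, 69.9]]
(array([ 438.6, -214.5,   69.6]), [np.float64(2.0248950194396165), np.float64(1.1740824469600624), np.float64(2.4405031448966605)])
```

View pics/r1.png

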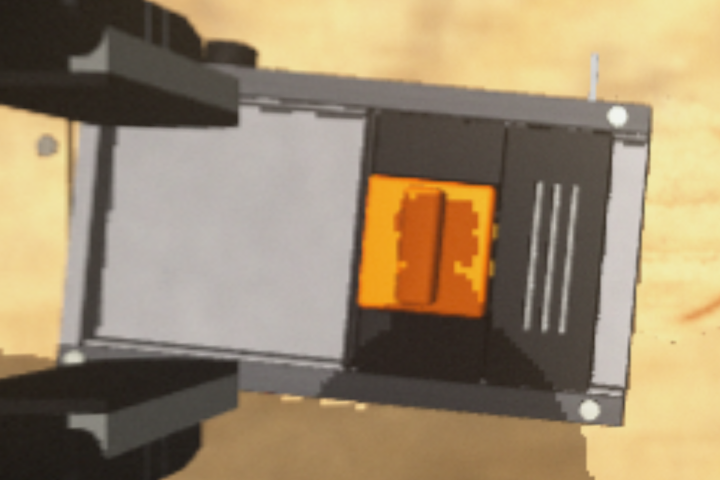

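The control box's yaw is about -5.2°, its origin is near (440.6, -187.4), and the rib top is near (438.3, -212.3, 70). The three views agree on these. Next I turn the tool to pinch along the box's y and descend.

Request:
servo_tool:
  plan:
    - [0.4, -0.0048, 0.0028, 0.0162, 0, 0, 0]
    - [0.4, 0, 0, 0.0162, 0, 0, -0.987]
    - [0.4, 0, 0, 0.0162, 0, 0, -0.987]
    - [0.4, 0, 0, 0.0162, 0, 0, -0.987]
    - [0.4, 0, 0, 0.0162, 0, 0, -0.987]
    - [0.4, 0, 0, 0.0162, 0, 0, -0.987]
    - [0.4, 0, 0, 0.0162, 0, 0, -0.987]
    - [0.4, 0, 0, 0.0162, 0, 0, -0.987]
    - [0.4, 0, 0, 0.0162, 0, 0, -0.987]
    - [0.4, 0, 0, 0.0162, 0, 0, -0.987]

```text
t: 3.32
tcp_pos: [438.0, -213.0, 158.7]
tcp_rot: [[0.779, -0.627, 0.0], [-0.627, -0.779, -0.0], [0.0, -0.0, -1.0]]
ft_force: [-0.1, -0.0, 0.6]
finger_gap: 0.403
finger_force: 0.0
```

Request:
servo_tool:
  plan:
    - [0.4, 0, 0, 0.0162, 0, 0, -0.987]
    - [0.4, 0, 0, 0.0162, 0, 0, -0.987]
    - [0.4, 0, 0, 0.0162, 0, 0, -0.987]
    - [0.4, 0, 0, 0.0162, 0, 0, -0.987]
    - [0.4, 0, 0, 0.0162, 0, 0, -0.987]
    - [0.4, 0, 0, 0, 0, 0, -0.987]
    - [0.4, 0, 0, 0, 0, 0, 0]
    - [0.4, 0, 0, 0, 0, 0, 0]

```text
t: 3.98
tcp_pos: [438.1, -213.1, 110.6]
tcp_rot: [[0.996, -0.093, 0.0], [-0.093, -0.996, -0.0], [0.0, 0.0, -1.0]]
ft_force: [-0.5, -0.4, 0.4]
finger_gap: 0.402
finger_force: 0.0
```

Run:
```python
from h import *
np.set_printoptions(precision=3,suppress=True)
p=camera('wrist');save(p,'w2')
print([d['xyz'] for d in landmark_of(p,'tab_rib')])
a=camera('side');save(a,'s2')
b=[d['xyz'] for d in landmark_of(a,'tab_rib')];print(b)
i=np.hstack([cv2.resize(p['color'][:,:,::-1],(480,300)),a['color'][60:260,280:493,::-1].repeat(1,0)[:200,:213][:,:]if 0 else cv2.resize(a['color'][120:245,300:433,::-1],(319,300),interpolation=cv2.INTER_CUBIC)])
cv2.imwrite('pics/c2.png',i)
s=sense();print(s['t'],s['tcp_pos'],s['tcp_rot'],s['q'],s['ft_force'])
```

```text
[[439.3, -215.0, 68.1]]
[[441.4, -213.1, 73.2]]
4.1833 [ 438.182 -213.107  110.838] [[ 0.996 -0.092  0.001]
 [-0.092 -0.996 -0.   ]
 [ 0.001  0.    -1.   ]] [-0.13   0.23  -0.313  0.    -1.027  1.609] [-0.13  -0.344  0.336]
```

View pics/c2.png

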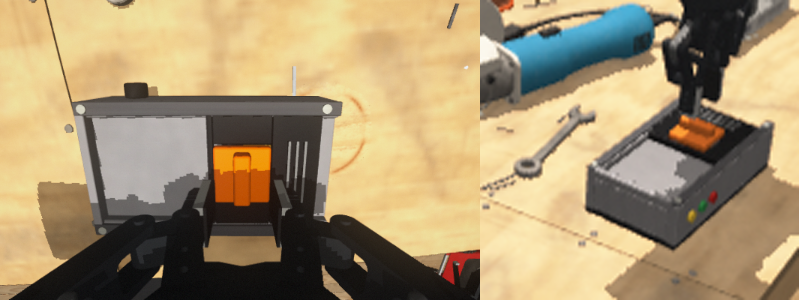

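The rib (wrist half, 242,180) lies midway between the jaws, and the side half shows the gripper right above it. I'll go down and pinch.

Request:
servo_tool:
  plan:
    - [0.4, 0, 0, 0.0135, 0, 0, 0]
    - [0.4, 0, 0, 0.0135, 0, 0, 0]
    - [0.4, 0, 0, 0.0135, 0, 0, 0]
    - [0.1, 0, 0, 0, 0, 0, 0]
    - [0, 0, 0, 0, 0, 0, 0]
    - [0, 0, 0, 0, 0, 0, 0]
    - [0, 0, 0, 0, 0, 0, 0]
    - [0, 0, 0, 0, 0, 0, 0]
  force: 50

```text
t: 4.85
tcp_pos: [437.4, -212.8, 85.6]
tcp_rot: [[0.996, -0.091, -0.001], [-0.091, -0.996, 0.001], [-0.001, -0.001, -1.0]]
ft_force: [-1.1, -0.0, -5.5]
finger_gap: 0.119
finger_force: 51.1
```

Request:
servo_tool:
  plan:
    - [0, 0, 0, 0.006, 0, 0, 0]
    - [0, 0, 0, 0.006, 0, 0, 0]
    - [0, 0, 0, 0, 0, 0, 0]
    - [0, 0, 0, 0, 0, 0, 0]

```text
t: 5.18
tcp_pos: [437.4, -212.9, 79.3]
tcp_rot: [[0.996, -0.09, -0.001], [-0.09, -0.996, 0.0], [-0.001, -0.0, -1.0]]
ft_force: [-4.3, 3.6, 6.6]
finger_gap: 0.122
finger_force: 52.5
```

Request:
servo_tool:
  plan:
    - [0, 0, -0.014, 0.001, 0, 0, 0]
    - [0, 0, -0.018, 0, 0, 0, 0]
    - [0, 0, -0.018, 0, 0, 0, 0]
    - [0, 0, -0.018, 0, 0, 0, 0]
    - [0, 0, -0.018, 0, 0, 0, 0]
    - [0, 0, -0.018, 0, 0, 0, 0]
    - [0, 0, -0.018, 0, 0, 0, 0]
    - [0, 0, -0.017, 0, 0, 0, 0]
    - [0, 0, 0, 0, 0, 0, 0]
    - [0, 0, 0, 0, 0, 0, 0]

```text
t: 6.02
tcp_pos: [445.1, -131.0, 79.3]
tcp_rot: [[0.996, -0.089, -0.0], [-0.089, -0.996, -0.003], [-0.0, 0.003, -1.0]]
ft_force: [-4.2, -3.0, 5.8]
finger_gap: 0.123
finger_force: 52.8
```

Request:
servo_tool:
  plan:
    - [0, 0, -0.0033, 0, 0, 0, 0]
    - [0, 0, 0, 0, 0, 0, 0]
    - [0, 0, 0, 0, 0, 0, 0]

```text
t: 6.27
tcp_pos: [445.2, -130.7, 79.5]
tcp_rot: [[0.996, -0.089, -0.001], [-0.089, -0.996, -0.005], [-0.001, 0.005, -1.0]]
ft_force: [-5.0, -11.0, 6.3]
finger_gap: 0.125
finger_force: 52.8
```

The cover is against its stop: 82 mm of travel and 11 N. I'll let go, rise and go over to the charger.

Request:
servo_tool:
  plan:
    - [0.4, 0, 0, 0, 0, 0, 0]
    - [0.4, 0, 0, 0, 0, 0, 0]
    - [0.4, 0, 0, 0, 0, 0, 0]
    - [0.4, 0, 0, -0.02, 0, 0, 0]
    - [0.4, 0, 0, -0.05, 0, 0, 0]
    - [1, 0, 0, -0.06, 0, 0, 0]
    - [1, 0, 0, -0.06, 0, 0, 0]
    - [1, 0, 0, -0.06, 0, 0, 0]

```text
t: 6.93
tcp_pos: [445.6, -127.9, 230.1]
tcp_rot: [[0.996, -0.09, 0.001], [-0.09, -0.996, 0.0], [0.001, -0.0, -1.0]]
ft_force: [2.0, -0.5, -0.4]
finger_gap: 0.812
finger_force: 0.0
```

Request:
servo_tool:
  plan:
    - [1, 0.0011, -0.0597, 0, 0, 0, 0]
    - [1, 0.0011, -0.0597, 0, 0, 0, 0]
    - [1, 0.0011, -0.0597, 0, 0, 0, 0]
    - [1, 0.0011, -0.0597, 0, 0, 0, 0]
    - [1, 0.0011, -0.0597, 0, 0, 0, 0]
    - [1, 0.0011, -0.0597, 0, 0, 0, 0]
    - [1, 0.0011, -0.0597, 0, 0, 0, 0]
    - [1, 0.0011, -0.0597, 0, 0, 0, 0]
    - [1, 0.0011, -0.0597, 0, 0, 0, 0]
    - [1, 0, 0, 0, 0, 0, 0]

```text
t: 7.77
tcp_pos: [481.0, 197.8, 227.4]
tcp_rot: [[0.996, -0.086, 0.0], [-0.086, -0.996, 0.001], [-0.0, -0.001, -1.0]]
ft_force: [-0.1, -0.4, -0.7]
finger_gap: 0.997
finger_force: 0.0
```

Run:
```python
from h import *
import pickle
np.set_printoptions(precision=2,suppress=True)
p=camera('wrist')
print([d['xyz'] for d in landmark_of(p,'battery_pack')],[d['xyz'] for d in landmark_of(p,'charger')])
p=camera('wrist');a=camera('scene');b=camera('side');pickle.dump([p,a,b],open('w3.pkl','wb'))
for q in (a,b): print([d['xyz'] for d in landmark_of(q,'battery_pack')],[d['xyz'] for d in landmark_of(q,'charger')],[d['xyz'] for d in landmark_of(q,'cover_edge')])
s=sense();print(s['t'],s['tcp_pos'],s['tcp_rot'],s['q'])
z=46;R=rect(p,395,555,90,290,z,4);cv2.imwrite('pics/r3.png',R)
h=cv2.cvtColor(R,cv2.COLOR_BGR2HSV);m=((abs(h[...,0].astype(int)-28)<8)&(h[...,1]>150)&(h[...,2]>110)).astype(np.uint8)
m=cv2.morphologyEx(m,cv2.MORPH_OPEN,np.ones((5,5)))
for c in cv2.findContours(m,0,2)[0]:
    if cv2.contourArea(c)>1500:
        r=cv2.minAreaRect(c);print('yellow',555-r[0][1]/4,290-r[0][0]/4,np.array(r[1])/4,r[2])
v=np.hstack([cv2.resize(R,(600,480)),cv2.resize(a['color'][215:295,295:392,::-1],(200,165))[:,:].repeat(1,0).copy() if 0 else np.vstack([cv2.resize(a['color'][215:295,300:390,::-1],(200,178),interpolation=2),cv2.resize(b['color'][140:230,335:435,::-1],(200,180),interpolation=2),np.zeros((122,200,3),np.uint8)])])
cv2.imwrite('pics/c3.png',v)
```

```text
[[370.4, 101.3, 2.1], [404.9, 330.1, -4.5], [358.1, 209.2, 3.2], [475.1, 193.3, 7.3]] [[469.6, 189.4, -1.6]]
[[401.2, 335.5, -5.5], [474.9, 192.0, 8.3], [368.0, 98.6, -3.6], [358.5, 207.4, 0.5]] [[472.7, 188.0, 2.7]] []
[[361.1, 207.3, 1.7], [373.5, 98.9, -0.6], [397.5, 330.3, -3.5], [480.7, 191.9, 13.6]] [[477.5, 188.6, -3.1]] [[450.2, -102.1, 49.9]]
8.3667 [480.64 192.05 228.52] [[ 1.   -0.09  0.  ]
 [-0.09 -1.    0.  ]
 [ 0.   -0.   -1.  ]] [ 0.68  0.2  -0.03 -0.   -1.34  0.8 ]
yellow 476.2645263671875 190.53370666503906 [57.92 28.7 ] 16.96614646911621
```

View pics/c3.png

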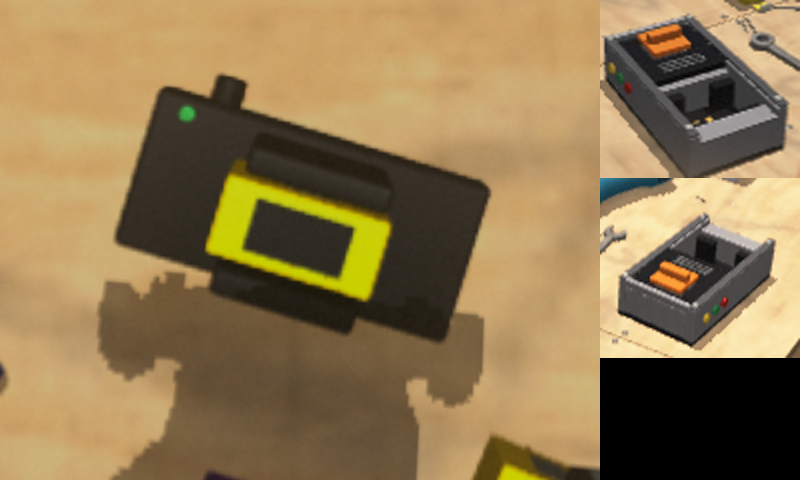

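The scene and side crops at the right show the cover fully open and the bay exposed. The yellow pack (crop 297,232) measures 57.9 x 28.7 mm on the z = 46 plane, which matches the stated 58 x 28. Its yaw is -17° and its centre is (476.3, 190.5).

Request:
servo_tool:
  plan:
    - [1, -0.007, 0.0031, 0.05, 0, 0, 0]
    - [1, 0, 0, 0.055, 0, 0, 0.687]
    - [1, 0, 0, 0.055, 0, 0, 0.687]
    - [1, 0, 0, 0.055, 0, 0, 0.687]
    - [1, 0, 0, 0.05, 0, 0, 0]
    - [1, 0, 0, 0.03, 0, 0, 0]
    - [1, 0, 0, 0, 0, 0, 0]
    - [1, 0, 0, 0, 0, 0, 0]

```text
t: 9.03
tcp_pos: [476.2, 190.6, 51.2]
tcp_rot: [[0.956, -0.292, -0.001], [-0.292, -0.956, -0.001], [-0.001, 0.002, -1.0]]
ft_force: [0.0, -0.2, 0.9]
finger_gap: 1.001
finger_force: 0.0
```

Request:
servo_tool:
  plan:
    - [1, 0, 0, 0.01, 0, 0, 0]
    - [1, 0, 0, 0.01, 0, 0, 0]
    - [1, 0, 0, 0, 0, 0, 0]
    - [0.5, 0, 0, 0, 0, 0, 0]
    - [0.5, 0, 0, 0, 0, 0, 0]
    - [0.5, 0, 0, 0, 0, 0, 0]
    - [0.5, 0, 0, 0, 0, 0, 0]
    - [0.5, 0, 0, 0, 0, 0, 0]
  force: 50

```text
t: 9.7
tcp_pos: [476.7, 191.2, 40.2]
tcp_rot: [[0.956, -0.292, 0.001], [-0.292, -0.956, 0.001], [0.001, -0.001, -1.0]]
ft_force: [-0.0, -1.2, 5.4]
finger_gap: 0.67
finger_force: 54.8
```

Request:
servo_tool:
  plan:
    - [0.3, 0, 0, -0.01, 0, 0, 0]
    - [0.3, 0, 0, -0.02, 0, 0, 0]
    - [0.3, 0, 0, -0.03, 0, 0, 0]
    - [0.3, 0, 0, -0.04, 0, 0, 0]
    - [0.3, 0, 0, -0.04, 0, 0, 0]
    - [0.3, 0, 0, 0, 0, 0, 0]
    - [0.3, 0, 0, 0, 0, 0, 0]
  force: 60

```text
t: 10.28
tcp_pos: [476.6, 191.4, 124.5]
tcp_rot: [[0.956, -0.292, 0.002], [-0.292, -0.956, 0.002], [0.001, -0.002, -1.0]]
ft_force: [-0.4, 1.0, -2.5]
finger_gap: 0.665
finger_force: 64.7
```

Run:
```python
from h import *
np.set_printoptions(precision=2,suppress=True)
b=camera('side');save(b,'s4');a=camera('scene');save(a,'a4')
for q in (a,b): print([d['xyz'] for d in landmark_of(q,'battery_pack')])
s=sense();print(s['t'],s['tcp_pos'],s['finger_gap'],s['finger_force'],s['ft_force'])
i=np.hstack([cv2.resize(b['color'][170:310,210:370,::-1],(400,350),interpolation=2),cv2.resize(a['color'][110:250,200:360,::-1],(400,350),interpolation=2)]);cv2.imwrite('pics/c4.png',i)
```

```text
[[404.0, 335.9, -2.5], [471.5, 193.3, 91.8], [369.0, 99.1, -5.1], [359.6, 207.9, -1.0], [473.4, 190.4, 1.4]]
[[481.9, 191.7, 100.1], [398.1, 333.7, -2.8], [372.0, 101.4, 3.8], [359.4, 208.8, 3.3]]
10.4833 [475.4  190.51 122.08] 0.6681239859026821 64.69848990440369 [ 0.15  0.36 -3.03]
```

View pics/c4.png

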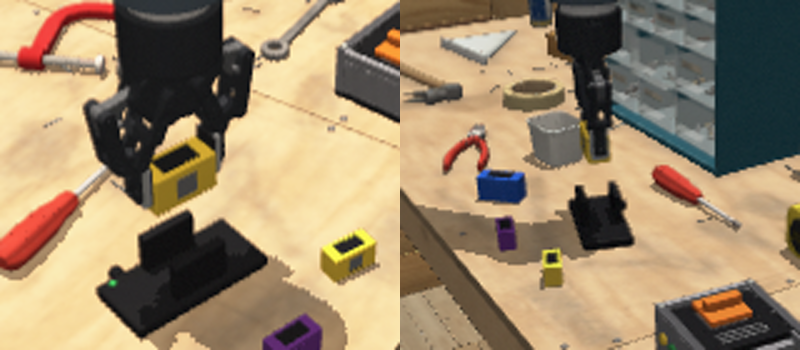

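The pack is held level clear of the charger (side half 183,175). Next I set it down upright on the clear bench.

Request:
servo_tool:
  plan:
    - [0.3, 0.0127, 0.0514, 0, 0, 0, 0]
    - [0.3, 0.0127, 0.0514, 0, 0, 0, 0]
    - [0.3, 0.0127, 0.0514, 0, 0, 0, 0]
    - [0.3, 0.0127, 0.0514, 0, 0, 0, 0]
    - [0.3, 0.0127, 0.0514, 0, 0, 0, 0]
    - [0.3, 0.0127, 0.0514, 0, 0, 0, 0]
    - [0.3, 0, 0, 0.04, 0, 0, -0.687]
    - [0.3, 0, 0, 0.04, 0, 0, -0.687]
    - [0.3, 0, 0, 0.04, 0, 0, -0.687]
    - [0.3, 0, 0, 0.02, 0, 0, 0]

```text
t: 11.32
tcp_pos: [463.5, -0.2, 36.1]
tcp_rot: [[0.996, -0.088, -0.005], [-0.088, -0.996, -0.001], [-0.005, 0.002, -1.0]]
ft_force: [0.1, 0.0, -1.2]
finger_gap: 0.67
finger_force: 64.6
```

Request:
servo_tool:
  plan:
    - [0.3, 0, 0, 0, 0, 0, 0]
    - [0.3, 0, 0, 0.005, 0, 0, 0]
    - [0.3, 0, 0, 0.003, 0, 0, 0]
    - [0.3, 0, 0, 0, 0, 0, 0]
    - [0.3, 0, 0, 0, 0, 0, 0]

```text
t: 11.73
tcp_pos: [466.5, 0.9, 35.3]
tcp_rot: [[0.996, -0.09, 0.001], [-0.09, -0.996, 0.0], [0.001, -0.0, -1.0]]
ft_force: [-0.1, -0.2, -1.0]
finger_gap: 0.67
finger_force: 64.6
```

Request:
servo_tool:
  plan:
    - [0.3, 0, 0, 0.005, 0, 0, 0]
    - [0.3, 0, 0, 0.003, 0, 0, 0]
    - [0.3, 0, 0, 0, 0, 0, 0]
    - [0.3, 0, 0, 0, 0, 0, 0]

```text
t: 12.07
tcp_pos: [465.9, 0.6, 29.8]
tcp_rot: [[0.996, -0.09, -0.0], [-0.09, -0.996, -0.0], [-0.0, 0.0, -1.0]]
ft_force: [-0.3, -0.4, -2.5]
finger_gap: 0.67
finger_force: 64.7
```

Request:
servo_tool:
  plan:
    - [0.3, 0, 0, 0.002, 0, 0, 0]
    - [0.3, 0, 0, 0.001, 0, 0, 0]
    - [0.3, 0, 0, 0, 0, 0, 0]
    - [0.3, 0, 0, 0, 0, 0, 0]

```text
t: 12.4
tcp_pos: [466.0, 0.7, 28.2]
tcp_rot: [[0.996, -0.09, 0.0], [-0.09, -0.996, 0.0], [0.0, -0.0, -1.0]]
ft_force: [-0.8, 1.0, 2.3]
finger_gap: 0.665
finger_force: 65.0
```

The pack has touched the bench. I'll release it, rise and turn 90° for the grasp across its long sides.

Request:
servo_tool:
  plan:
    - [1, 0, 0, 0, 0, 0, 0]
    - [1, 0, 0, 0, 0, 0, 0]
    - [1, 0, 0, 0, 0, 0, 0]
    - [1, 0, 0, -0.03, 0, 0, 0]
    - [1, 0, 0, -0.05, 0, 0, 0]
    - [1, 0, 0, -0.06, 0, 0, 0.982]
    - [1, 0, 0, -0.06, 0, 0, 0.982]
    - [1, 0, 0, 0, 0, 0, 0.982]
    - [1, 0, 0, 0, 0, 0, 0.982]
    - [1, 0, 0, 0, 0, 0, 0.982]

```text
t: 13.23
tcp_pos: [466.3, 0.8, 148.7]
tcp_rot: [[0.833, -0.553, 0.002], [-0.553, -0.833, 0.001], [0.001, -0.002, -1.0]]
ft_force: [-0.0, 0.7, 0.4]
finger_gap: 0.997
finger_force: 0.0
```

Request:
servo_tool:
  plan:
    - [1, 0, 0, 0, 0, 0, 0.982]
    - [1, 0, 0, 0, 0, 0, 0.982]
    - [1, 0, 0, 0, 0, 0, 0.982]
    - [1, 0, 0, 0, 0, 0, 0.982]
    - [1, 0, 0, 0, 0, 0, 0.982]
    - [1, 0, 0, 0, 0, 0, 0.982]
    - [1, 0, 0, 0, 0, 0, 0.982]
    - [1, 0, 0, 0, 0, 0, 0.982]
    - [1, 0, 0, 0, 0, 0, 0.982]
    - [1, 0, 0, 0, 0, 0, 0.982]

```text
t: 14.07
tcp_pos: [465.9, 0.7, 147.9]
tcp_rot: [[0.003, -1.0, -0.0], [-1.0, -0.003, 0.0], [-0.0, 0.0, -1.0]]
ft_force: [0.8, -0.2, -0.2]
finger_gap: 1.003
finger_force: 0.0
```

Request:
servo_tool:
  plan:
    - [1, 0, 0, 0, 0, 0, 0.982]
    - [0.6, 0, 0, 0, 0, 0, 0]
    - [0.6, 0, 0, 0, 0, 0, 0]

```text
t: 14.32
tcp_pos: [465.9, 0.6, 147.9]
tcp_rot: [[-0.088, -0.996, -0.0], [-0.996, 0.088, -0.0], [0.0, 0.0, -1.0]]
ft_force: [0.1, -0.0, -0.1]
finger_gap: 0.753
finger_force: 0.0
```

Run:
```python
from h import *
np.set_printoptions(precision=3,suppress=True)
p=camera('wrist');save(p,'w5')
for n in ('wrist','scene','side'):
    q=camera(n);print(n,[np.array(d['xyz']) for d in landmark_of(q,'battery_pack') if abs(d['xyz'][1])<50])
s=sense();print(s['t'],s['tcp_pos'],s['tcp_rot'],s['q'])
x0,x1,y0,y1=395,535,-70,70;R=rect(p,x0,x1,y0,y1,34,4);cv2.imwrite('pics/r5.png',R)
h=cv2.cvtColor(R,cv2.COLOR_BGR2HSV);m=((abs(h[...,0].astype(int)-28)<8)&(h[...,1]>150)&(h[...,2]>110)).astype(np.uint8)
m=cv2.morphologyEx(m,cv2.MORPH_OPEN,np.ones((5,5)))
for c in cv2.findContours(m,0,2)[0]:
    if cv2.contourArea(c)>1500:
        r=cv2.minAreaRect(c);print('yellow',x1-r[0][1]/4,y1-r[0][0]/4,np.array(r[1])/4,r[2])
i=np.hstack([cv2.resize(R,(400,400)),cv2.resize(p['color'][:,:,::-1],(400,400))]);cv2.imwrite('pics/c5.png',i)
```

```text
wrist [array([465.9,   3.1,  -0.6])]
scene [array([464.7,   5.7,  -2.6])]
side [array([471.4,   1.2,  -0.2])]
14.6667 [465.918   0.654 147.979] [[-0.09  -0.996 -0.   ]
 [-0.996  0.09  -0.   ]
 [ 0.     0.    -1.   ]] [ 0.339  0.155 -0.304  0.    -1.112 -0.429]
yellow 465.3247299194336 0.48766326904296875 [58.131 28.055] 5.136378765106201
```

View pics/c5.png

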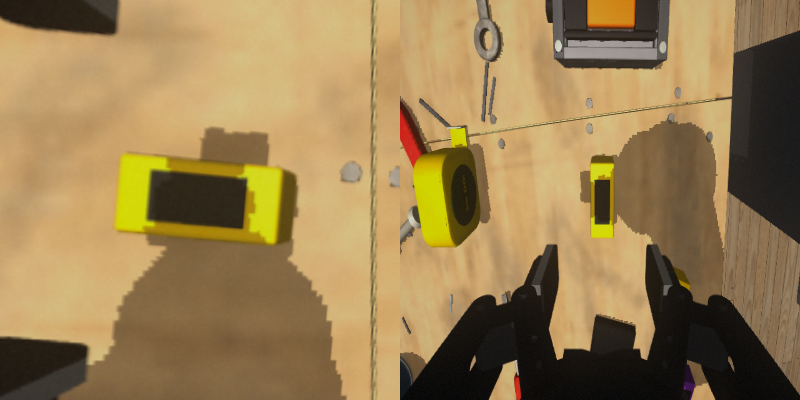

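The pack (left half 198,200) stands upright at (465.3, 0.5), square to the tool. I'll grasp it by its long sides.

Request:
servo_tool:
  plan:
    - [0.6, 0, 0.001, 0.05, 0, 0, 0]
    - [0.6, 0, 0, 0.06, 0, 0, 0]
    - [0.6, 0, 0, 0.06, 0, 0, 0]
    - [0.6, 0, 0, 0.018, 0, 0, 0]
    - [0.6, 0, 0, 0.01, 0, 0, 0]
    - [0.6, 0, 0, 0, 0, 0, 0]
    - [0.2, 0, 0, 0, 0, 0, 0]
    - [0.15, 0, 0, 0, 0, 0, 0]
    - [0.1, 0, 0, 0, 0, 0, 0]
    - [0.1, 0, 0, 0, 0, 0, 0]

```text
t: 15.5
tcp_pos: [466.7, 1.1, 30.7]
tcp_rot: [[-0.09, -0.996, 0.003], [-0.996, 0.09, 0.001], [-0.001, -0.003, -1.0]]
ft_force: [-0.5, 0.8, 6.9]
finger_gap: 0.318
finger_force: 60.1
```

Request:
servo_tool:
  plan:
    - [0.1, 0, 0, 0, 0, 0, 0]
    - [0.1, 0, 0, 0, 0, 0, 0]

```text
t: 15.67
tcp_pos: [466.7, 1.1, 30.7]
tcp_rot: [[-0.09, -0.996, 0.003], [-0.996, 0.09, 0.001], [-0.001, -0.003, -1.0]]
ft_force: [-1.2, 0.6, 7.0]
finger_gap: 0.318
finger_force: 60.2
```

Request:
servo_tool:
  plan:
    - [0.1, 0, 0, -0.01, 0, 0, 0]
    - [0.1, 0, 0, -0.03, 0, 0, 0]
    - [0.1, 0, 0, -0.05, 0, 0, 0]
    - [0.1, 0, 0, -0.055, 0, 0, 0]
    - [0.1, 0, 0, -0.055, 0, 0, 0]
    - [0.1, 0, 0, -0.055, 0, 0, 0]
    - [0.1, 0, 0, -0.03, 0, 0, 0]
    - [0.1, 0, 0, 0, 0, 0, 0]

```text
t: 16.33
tcp_pos: [467.3, 0.9, 205.2]
tcp_rot: [[-0.09, -0.996, 0.009], [-0.996, 0.09, 0.002], [-0.002, -0.009, -1.0]]
ft_force: [0.3, -0.8, -0.9]
finger_gap: 0.316
finger_force: 59.5
```

Request:
servo_tool:
  plan:
    - [0.1, 0.0481, 0.0019, 0, 0, 0, 0]
    - [0.1, 0.0481, 0.0019, 0, 0, 0, 0]
    - [0.1, 0.0481, 0.0019, 0, 0, 0, 0]
    - [0.1, 0.0481, 0.0019, 0, 0, 0, 0]
    - [0.1, 0.0481, 0.0019, 0, 0, 0, 0]
    - [0.1, 0.0481, 0.0019, 0, 0, 0, 0]
    - [0.1, 0.0481, 0.0019, 0, 0, 0, 0]
    - [0.1, 0.0481, 0.0019, 0, 0, 0, 0]
    - [0.1, 0, 0, 0, 0, 0, 0]
    - [0.1, 0, 0, 0, 0, 0, 0]

```text
t: 17.17
tcp_pos: [434.2, -229.2, 199.2]
tcp_rot: [[-0.094, -0.996, -0.002], [-0.996, 0.094, 0.001], [-0.001, 0.002, -1.0]]
ft_force: [-1.1, 0.2, -1.4]
finger_gap: 0.316
finger_force: 59.4
```

Run:
```python
from h import *
import pickle
np.set_printoptions(precision=2,suppress=True)
camera('wrist');p=camera('wrist');save(p,'w6')
P=[p,camera('scene'),camera('side')];pickle.dump(P,open('w6.pkl','wb'))
for q in P: print([[np.array(d['xyz']) for d in landmark_of(q,l)][:2] for l in ('bay','cover_edge','tab_rib')])
s=sense();print(s['t'],s['tcp_pos'],s['tcp_rot'],s['finger_gap'],s['finger_force'],s['ft_force'])
# box-frame aligned view, at z=44
R=rect(p,375,505,-300,-120,44,4);cv2.imwrite('pics/r6.png',R)
cv2.imwrite('pics/c6.png',cv2.vconcat([cv2.resize(R,(720,520))]))
```

```text
[[array([ 437.1, -227.1,   11.8])], [array([ 593.1, -189. ,    2.6])], []]
[[], [array([ 445.3, -101.7,   55. ])], [array([ 447.4, -131.1,   70. ]), array([ 432.1, -225.4,  164.9])]]
[[array([ 432.7, -228.8,    4.7])], [array([ 448.5, -102.2,   51.6])], [array([ 448.1, -132.7,   72.6])]]
17.8167 [ 435.37 -228.24  200.21] [[-0.09 -1.    0.  ]
 [-1.    0.09  0.  ]
 [-0.   -0.   -1.  ]] 0.3155613844935152 59.39647972583771 [-0.57 -0.94 -2.08]
```

View pics/c6.png

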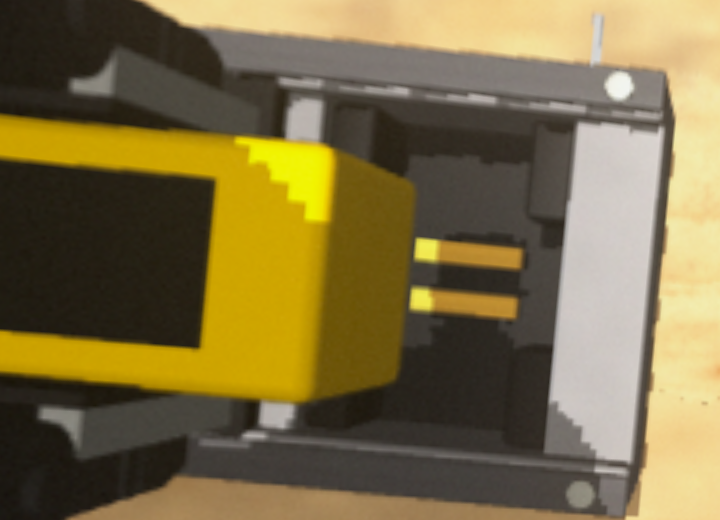

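The bay (contacts at 468,278 on the z = 44 plane, ledge at about 561) puts the bay centre at (436.7, -228.7). That agrees with the box-frame estimate, so I'll align and lower.

Request:
servo_tool:
  plan:
    - [0.1, -0.0005, -0.0023, 0.05, 0, 0, 0]
    - [0.1, 0, 0, 0.06, 0, 0, 0]
    - [0.1, 0, 0, 0.05, 0, 0, 0]
    - [0.1, 0, 0, 0.015, 0, 0, 0]
    - [0.1, 0, 0, 0, 0, 0, 0]
    - [0.1, 0, 0, 0, 0, 0, 0]
    - [0.1, 0, 0, 0, 0, 0, 0]

```text
t: 18.4
tcp_pos: [438.3, -228.8, 97.3]
tcp_rot: [[-0.09, -0.996, 0.004], [-0.996, 0.09, -0.001], [0.001, -0.004, -1.0]]
ft_force: [-0.0, -0.4, -1.2]
finger_gap: 0.315
finger_force: 59.5
```

Run:
```python
from h import *
np.set_printoptions(precision=2,suppress=True)
s=sense();print(s['t'],s['tcp_pos'],s['tcp_rot'],s['ft_force'])
a=camera('scene');b=camera('side');save(a,'a7');save(b,'b7')
# predicted pack base corners & bay pocket corners at z=44
def boxpt(x,y,z,c=np.array([436.7,-228.7])): 
    ux=np.array([.9959,-.0906]);uy=np.array([.0906,.9959]);return [*(c+x*ux+y*uy),z]
out=[]
for q,(r0,r1,c0,c1) in ((a,(215,295,295,395)),(b,(140,220,335,435))):
    im=cv2.resize(q['color'][r0:r1,c0:c1,::-1],None,fx=4,fy=4,interpolation=2)
    for x,y in ((16.5,31.5),(16.5,-31.5),(-16.5,-31.5),(-16.5,31.5)):
        u=(proj(q,boxpt(x,y,44))-[c0,r0])*4;cv2.circle(im,tuple(int(k) for k in u),3,(255,0,255),-1)
    out.append(im)
cv2.imwrite('pics/c7.png',np.hstack(out))
```

```text
18.4 [ 438.33 -228.76   97.32] [[-0.09 -1.    0.  ]
 [-1.    0.09 -0.  ]
 [ 0.   -0.   -1.  ]] [-0.05 -0.44 -1.24]
```

View pics/c7.png

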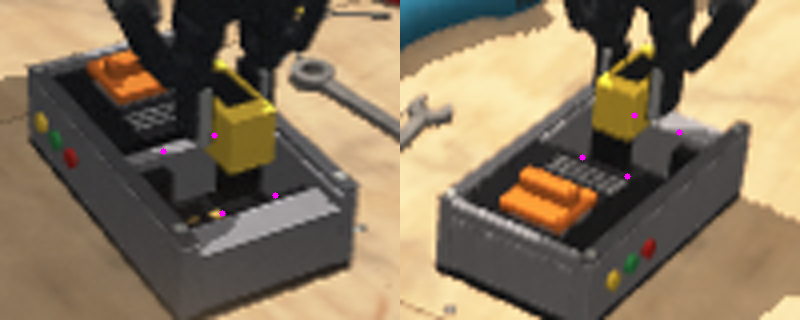

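Request:
servo_tool:
  plan:
    - [0.1, 0, 0, 0.006, 0, 0, 0]
    - [0.1, 0, 0, 0, 0, 0, 0]
    - [0.1, 0, 0, 0, 0, 0, 0]
    - [0.1, 0, 0, 0, 0, 0, 0]

```text
t: 18.83
tcp_pos: [436.8, -228.2, 91.8]
tcp_rot: [[-0.091, -0.996, 0.0], [-0.996, 0.091, -0.0], [0.0, -0.0, -1.0]]
ft_force: [-0.2, -0.9, -2.0]
finger_gap: 0.318
finger_force: 59.5
```

The pack hangs directly over the pocket in both crops (magenta dots are the predicted pocket corners). I'm over the viewing allowance, so from here I go by numbers and wrist force only.

Request:
servo_tool:
  plan:
    - [0.1, 0, 0, 0.012, 0, 0, 0]
    - [0.1, 0, 0, 0.012, 0, 0, 0]
    - [0.1, 0, 0, 0.008, 0, 0, 0]
    - [0.1, 0, 0, 0.006, 0, 0, 0]
    - [0.1, 0, 0, 0.006, 0, 0, 0]
    - [0.1, 0, 0, 0, 0, 0, 0]

```text
t: 19.33
tcp_pos: [436.2, -228.1, 64.2]
tcp_rot: [[-0.091, -0.996, -0.002], [-0.996, 0.091, 0.0], [-0.0, 0.002, -1.0]]
ft_force: [0.3, -0.6, -3.1]
finger_gap: 0.317
finger_force: 59.5
```

The base is 10 mm inside the pocket with no contact force.

Request:
servo_tool:
  plan:
    - [0.1, 0, 0, 0.012, 0, 0, 0]
    - [0.1, 0, 0, 0.012, 0, 0, 0]
    - [0.1, 0, 0, 0.01, 0, 0, 0]
    - [0.1, 0, 0, 0.004, 0, 0, 0]
    - [0.1, 0, 0, 0, 0, 0, 0]
    - [0.1, 0, 0, 0, 0, 0, 0]

```text
t: 19.83
tcp_pos: [436.7, -228.2, 42.2]
tcp_rot: [[-0.09, -0.996, -0.0], [-0.996, 0.09, -0.0], [0.0, 0.0, -1.0]]
ft_force: [0.1, 0.0, -1.2]
finger_gap: 0.312
finger_force: 59.5
```

Request:
servo_tool:
  plan:
    - [0.1, 0, 0, 0.003, 0, 0, 0]
    - [0.1, 0, 0, 0.002, 0, 0, 0]
    - [0.1, 0, 0, 0, 0, 0, 0]
    - [0.1, 0, 0, 0, 0, 0, 0]

```text
t: 20.17
tcp_pos: [436.8, -228.2, 39.5]
tcp_rot: [[-0.091, -0.996, 0.0], [-0.996, 0.091, -0.0], [0.0, -0.0, -1.0]]
ft_force: [0.0, 1.1, -1.8]
finger_gap: 0.321
finger_force: 59.5
```

Request:
servo_tool:
  plan:
    - [0.1, 0, 0, 0.0015, 0, 0, 0]
    - [0.1, 0, 0, 0.001, 0, 0, 0]
    - [0.1, 0, 0, 0, 0, 0, 0]
    - [0.1, 0, 0, 0, 0, 0, 0]

```text
t: 20.5
tcp_pos: [436.9, -228.3, 38.7]
tcp_rot: [[-0.09, -0.996, 0.001], [-0.996, 0.09, -0.0], [0.0, -0.001, -1.0]]
ft_force: [-3.1, 0.9, 4.9]
finger_gap: 0.321
finger_force: 60.5
```

The pack is on the bay floor, with contact at exactly the predicted height. I'll release it, rise, then move and turn to the rib.

Request:
servo_tool:
  plan:
    - [0.47, 0, 0, 0, 0, 0, 0]
    - [0.47, 0, 0, 0, 0, 0, 0]
    - [0.47, 0, 0, 0, 0, 0, 0]
    - [0.47, 0, 0, 0, 0, 0, 0]
    - [0.47, 0, 0, -0.015, 0, 0, 0]
    - [0.47, 0, 0, -0.03, 0, 0, 0]
    - [0.47, 0, 0, -0.05, 0, 0, 0]
    - [0.47, 0, 0, -0.05, 0, 0, 0]
    - [0.4, 0, 0, 0, 0, 0, 0]

```text
t: 21.25
tcp_pos: [440.2, -229.7, 131.5]
tcp_rot: [[-0.089, -0.996, 0.01], [-0.996, 0.089, -0.004], [0.003, -0.011, -1.0]]
ft_force: [-0.1, 0.4, 0.6]
finger_gap: 0.4
finger_force: 0.0
```

Request:
servo_tool:
  plan:
    - [0.4, -0.0544, 0, 0, 0, 0, 0]
    - [0.4, -0.0544, 0, 0, 0, 0, 0]
    - [0.4, -0.0544, 0, 0, 0, 0, 0]
    - [0.4, 0, 0, 0, 0, 0, -0.982]
    - [0.4, 0, 0, 0, 0, 0, -0.982]
    - [0.4, 0, 0, 0, 0, 0, -0.982]
    - [0.4, 0, 0, 0, 0, 0, -0.982]
    - [0.4, 0, 0, 0, 0, 0, -0.982]
    - [0.4, 0, 0, 0, 0, 0, -0.982]
    - [0.4, 0, 0, 0, 0, 0, -0.982]

```text
t: 22.08
tcp_pos: [445.7, -130.7, 125.4]
tcp_rot: [[0.566, -0.824, 0.001], [-0.824, -0.566, -0.0], [0.0, -0.0, -1.0]]
ft_force: [0.6, -0.5, 0.5]
finger_gap: 0.398
finger_force: 0.0
```

Request:
servo_tool:
  plan:
    - [0.4, 0, 0, 0, 0, 0, -0.982]
    - [0.4, 0, 0, 0, 0, 0, -0.982]
    - [0.4, 0, 0, 0, 0, 0, -0.982]
    - [0.4, 0, 0, 0, 0, 0, -0.982]
    - [0.4, 0, 0, 0, 0, 0, -0.982]
    - [0.4, 0, 0, 0, 0, 0, -0.982]
    - [0.4, 0, 0, 0, 0, 0, -0.982]
    - [0.4, 0, 0, 0, 0, 0, -0.982]
    - [0.4, 0, 0, 0, 0, 0, -0.982]
    - [0.4, 0, 0, 0, 0, 0, 0]

```text
t: 22.92
tcp_pos: [445.7, -130.7, 125.4]
tcp_rot: [[0.996, -0.087, 0.001], [-0.087, -0.996, -0.0], [0.001, 0.0, -1.0]]
ft_force: [-0.2, -0.2, 0.7]
finger_gap: 0.405
finger_force: 0.0
```

Run:
```python
from h import *
np.set_printoptions(precision=2,suppress=True)
for n in ('wrist','scene','side'):
    q=camera(n);save(q,n+'8');print(n,[np.array(d['xyz']) for d in landmark_of(q,'tab_rib')],[np.array(d['xyz']) for d in landmark_of(q,'battery_pack') if d['xyz'][1]<-100])
s=sense();print(s['t'],s['tcp_pos'],s['tcp_rot'],s['finger_gap'],s['ft_force'])
```

```text
wrist [array([ 447.5, -135.4,   69.4])] [array([ 437.1, -221.4,    5.3])]
scene [array([ 444.4, -131.7,   71.1]), array([ 436.3, -223.5,    5.7])] [array([ 435.9, -227.5,    3.8]), array([ 445.1, -130.8,   69.2])]
side [array([ 450.1, -135. ,   70.2])] [array([ 439. , -225.5,   10.3])]
23.3667 [ 445.6  -130.69  124.89] [[ 1.   -0.09 -0.  ]
 [-0.09 -1.   -0.  ]
 [-0.    0.   -1.  ]] 0.40247474371662856 [ 0.16  0.85 -0.24]
```

The pack reads as in the bay with its base near z 8. Now I'll pinch the rib and press it down.

Request:
servo_tool:
  plan:
    - [0.4, 0, 0, 0.03, 0, 0, 0]
    - [0.4, 0, 0, 0.02, 0, 0, 0]
    - [0.4, 0, 0, 0.014, 0, 0, 0]
    - [0.4, 0, 0, 0, 0, 0, 0]
    - [0, 0, 0, 0, 0, 0, 0]
    - [0, 0, 0, 0, 0, 0, 0]
    - [0, 0, 0, 0, 0, 0, 0]
    - [0, 0, 0, 0, 0, 0, 0]
    - [0, 0, 0, 0, 0, 0, 0]
  force: 50

```text
t: 24.12
tcp_pos: [446.0, -131.1, 87.3]
tcp_rot: [[0.996, -0.09, 0.001], [-0.09, -0.996, -0.001], [0.001, 0.001, -1.0]]
ft_force: [-0.6, -3.4, 3.9]
finger_gap: 0.118
finger_force: 51.3
```

Request:
servo_tool:
  plan:
    - [0, 0, 0, 0.006, 0, 0, 0]
    - [0, 0, 0, 0.006, 0, 0, 0]
    - [0, 0, 0, 0, 0, 0, 0]
    - [0, 0, 0, 0, 0, 0, 0]

```text
t: 24.45
tcp_pos: [446.1, -131.1, 80.2]
tcp_rot: [[0.996, -0.09, 0.001], [-0.09, -0.996, -0.001], [0.001, 0.001, -1.0]]
ft_force: [-2.9, -3.4, 10.5]
finger_gap: 0.119
finger_force: 52.2
```

Request:
servo_tool:
  plan:
    - [0, 0, 0.016, 0, 0, 0, 0]
    - [0, 0, 0.018, 0, 0, 0, 0]
    - [0, 0, 0.018, 0, 0, 0, 0]
    - [0, 0, 0.018, 0, 0, 0, 0]
    - [0, 0, 0.018, 0, 0, 0, 0]
    - [0, 0, 0.018, 0, 0, 0, 0]
    - [0, 0, 0.018, 0, 0, 0, 0]
    - [0, 0, 0.013, 0, 0, 0, 0]
    - [0, 0, 0.002, 0, 0, 0, 0]
    - [0, 0, 0, 0, 0, 0, 0]

```text
t: 25.28
tcp_pos: [438.4, -213.1, 80.1]
tcp_rot: [[0.996, -0.091, 0.001], [-0.091, -0.996, 0.002], [0.001, -0.002, -1.0]]
ft_force: [-3.9, 5.5, 12.7]
finger_gap: 0.117
finger_force: 52.6
```

Request:
servo_tool:
  plan:
    - [0, 0, 0.002, 0, 0, 0, 0]
    - [0, 0, 0, 0, 0, 0, 0]
    - [0, 0, 0, 0, 0, 0, 0]

```text
t: 25.53
tcp_pos: [438.4, -213.2, 80.1]
tcp_rot: [[0.996, -0.091, 0.002], [-0.091, -0.996, 0.003], [0.001, -0.003, -1.0]]
ft_force: [-4.2, 9.4, 15.9]
finger_gap: 0.125
finger_force: 52.8
```

The cover is against its shut stop: 82.5 mm of travel and 9 N. I'll let the tab rise while still holding the cover shut, then open the fingers and leave.

Request:
servo_tool:
  plan:
    - [0, 0, 0, -0.006, 0, 0, 0]
    - [0, 0, 0, -0.006, 0, 0, 0]
    - [0, 0, 0, 0, 0, 0, 0]
    - [0.4, 0, 0, 0, 0, 0, 0]
    - [0.4, 0, 0, 0, 0, 0, 0]
    - [0.4, 0, 0, 0, 0, 0, 0]
    - [0.4, 0, 0, -0.01, 0, 0, 0]
    - [0.4, 0, 0, -0.03, 0, 0, 0]
    - [0.4, 0, 0, -0.06, 0, 0, 0]
    - [0.4, 0, 0, -0.06, 0, 0, 0]

```text
t: 26.37
tcp_pos: [436.9, -214.9, 183.0]
tcp_rot: [[0.996, -0.09, -0.003], [-0.09, -0.996, 0.0], [-0.003, -0.0, -1.0]]
ft_force: [2.4, -1.0, 0.3]
finger_gap: 0.396
finger_force: 0.0
```

Request:
servo_tool:
  plan:
    - [0.4, 0, -0.03, -0.06, 0, 0, 0]
    - [0.4, 0, -0.06, 0, 0, 0, 0]
    - [0.4, 0, -0.06, 0, 0, 0, 0]
    - [0.4, 0, -0.06, 0, 0, 0, 0]
    - [0.4, 0, -0.04, 0, 0, 0, 0]
    - [0.4, 0, 0, 0, 0, 0, 0]
    - [0.4, 0, 0, 0, 0, 0, 0]

```text
t: 26.95
tcp_pos: [451.6, -64.6, 218.8]
tcp_rot: [[0.996, -0.088, 0.0], [-0.088, -0.996, 0.0], [0.0, -0.0, -1.0]]
ft_force: [-0.3, 0.2, -0.4]
finger_gap: 0.4
finger_force: 0.0
```

Run:
```python
from h import *
np.set_printoptions(precision=2,suppress=True)
Q=[]
for n in ('scene','side'):
    q=camera(n);save(q,n+'9')
    for l in ('tab_rib','cover_edge','battery_pack','tape_measure','screwdriver','spanner'):
        print(n,l,[np.array(d['xyz']) for d in landmark_of(q,l)][:2])
    # change against the first (shut) picture in the box region
    im0=cv2.imread(f'pics/{n}0.png').astype(int);d=abs(q['color'][:,:,::-1].astype(int)-im0).max(2)
    r=proj(q,[438.3,-212.3,65]).astype(int);print('diff box',(d[r[1]-25:r[1]+25,r[0]-30:r[0]+30]>40).sum(),
      'orange shift', [np.round(np.argwhere((c[...,2]>200)&(c[...,0]<60)&(c[...,1]<150))[:, :].mean(0),1) for c in (im0[r[1]-25:r[1]+25,r[0]-30:r[0]+30],q['color'][r[1]-25:r[1]+25,r[0]-30:r[0]+30,::-1])])
s=sense();print(s['t'],s['tcp_pos'],s['ft_force'])
```

```text
scene tab_rib [array([ 435.6, -210.8,   68.9])]
scene cover_edge [array([ 439.8, -183.6,   52.1])]
scene battery_pack [array([401.5, 336. ,   1.2]), array([368. ,  99.6,  -3.5])]
scene tape_measure []
scene screwdriver [array([609.4, 176.2,  -1.2])]
scene spanner [array([ 596.8, -187.2,   -2.9]), array([473.6, 191.5,   2.3])]
diff box 84 orange shift [array([29.2, 30.8]), array([29.3, 30.9])]
side tab_rib [array([ 439.6, -215.6,   73. ])]
side cover_edge [array([ 440.5, -184.4,   51.7])]
side battery_pack [array([398.4, 330.4,  -1.4]), array([372.4, 103.5,   2.7])]
side tape_measure [array([646.1, -31.5,   0.5])]
side screwdriver [array([607.2, 176.7,  -1.5])]
side spanner [array([ 595.6, -188.8,    2.9]), array([608.8, 173.6,  -6.5])]
diff box 26 orange shift [array([28.2, 29.6]), array([28.3, 29.4])]
27.65 [451.51 -65.64 218.47] [-0.26 -0.05 -0.53]
```

The orange tab is back within 0.2 px of its position in the first shut pictures, so the cover is shut and the tab is up. The detected screwdriver, spanner and tape measure positions show no sign of movement. Handing in.

```bash
python3 -c "
from cell import *
print(sign_off())"
```

```text
the job is handed in; nothing more can be done
None
```

The job is handed in at about 28 s: the yellow pack is flat in the bay, and the cover is shut with the tab up as at the start. I viewed 12 pictures, two over the limit of 10.

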